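Shut and latch the tea chest

ROBOT

A 7-joint arm with a two-finger parallel gripper is mounted at the origin on a cart in front of the work surface, level with it; the furniture and walls round the work are solid. World frame = base frame: x ahead of the robot, y to its left, z up, the work surface at z = 0. Lengths are in m, angles in rad, forces in N, time in s.
With the tool pointing down it reaches from about 0.4 to 0.85 m from the base axis. Payload 10.4 kg.
Tool frame: the origin (TCP) lies midway between the tips of the shut fingers; the grasp point (between the pads) lies grip_point_offset behind it (grip_point_offset is the distance from the TCP to the grasp point, in m); z points along the fingers, x is the direction in which the jaws open and shut, and the axes are right-handed (so a half turn about z gives the same grasp; the last joint's range is limited). The gripper opens to 85 mm and grips with 20 to 120 N. Pads are 22 mm wide; open, the fingers measure 114 mm over their backs; the gripper's body (76 mm by 85 mm) begins 54 mm behind the grasp point. The pads swing forward as they close: fully open they stand 13 mm farther back than shut.
Start: joints at [1.323, 0.332, -0.065, 1.46, 0.022, 1.35, -0.088], TCP at [0.139, -0.609, 0.231] pointing down, gripper open.
Joint ranges: [-2.6, 2.6], [-0.5, 2.12], [-1.47, 1.34], [0.16, 2.42], [-1.27, 4.41], [0.06, 2.06], [-2.6, 2.6]. Speed limits (rad/s): [2.22, 2.22, 2.79, 2.79, 3.14, 3.14, 3.14].

INTERFACE

Orientations are given as a unit quaternion [w, x, y, z].
In Python, from plant import move_to, move_straight, goto_joints, set_gripper, pause, inverse_kinematics, sense, grab_frame, IKError, hand_in, grip_point_offset gives the robot as it stands. Calls block until the motion is done:
- move_to(position, orientation): joint-space move of the TCP to a pose.
- move_straight(position, ori=None, feed=0.15, force_limit=None): straight line of the TCP; ori=None keeps the orientation; feed is the mean speed in m/s. With force_limit (N) it stops when the force on the tool has changed by that much, and returns True; else False.
- goto_joints(angles): joint-space move.
- set_gripper(opening, squeeze=None): finger opening in m; squeeze is the grip in N (None keeps the last); returns when the fingers have stopped.
- pause(seconds).
- inverse_kinematics(position, orientation): joint angles nearest the present ones, or None.
- sense(): the state.
- grab_frame(name): name is "side" or "top" or "wrist"; returns a dict with "img" (420x560x3 uint8, red, green, blue), "mtx" (3x3 intrinsics, pixels), "rvec" (rotation vector, rad) and "tvec" (3), from world to camera coordinates, as OpenCV has them; the wrist camera has in their place "mount" (4x4, takes a point from camera to tool coordinates, whose origin is the TCP and whose axes are the tool frame's). Camera axes: x right, y down, z forward; pixel columns grow to the right and rows downward; lengths in m; the calibration is good to about 2 mm. A picture is of the moment at which its call begins: read the wrist's pose just before it. There is no depth.
A pose or a line that the arm cannot do raises IKError and nothing moves.
- hand_in(): hands the job in, once; it reports no verdict.
The state is a dict: "t": time; "joint_pos": joint angles; "dq": joint speeds; "joint_torque": joint torques, N m; "ee_pos": TCP position; "tool_rot": TCP orientation; "contact_force": force on the tool from outside, world axes, zero at the start; "wrist_torque": the same for the moment, N m; "opening": finger opening in m.
Only numpy, scipy, OpenCV 4.12 (cv2) and the standard library are available. Lean on these libraries where they do the work, as an engineer would, in place of code of your own. Each camera call takes 0.05 s, during which the arm holds its last target. There are 200 camera calls.

TASK

Close up the tea chest: gently push its open lid down from its outer side until it is fully shut, then press each of the two brass latch levers on its front downwards, past its middle, so that it snaps down flat against the chest. Only push with the fingers: do not pinch the lid or touch the cork seal inside it, do not slam the lid or lean hard on the chest, do not lift the chest or shove it from its place, and leave the mug and the two jars standing where they are.

Things in the scene. Friction and masses are not known exactly. Their poses are not given: they have to be found in the camera images.
- tea_chest: Dark walnut tea chest, 150 deep (x) x 240 wide (y) x 129 mm high with the lid shut, about 3 kg, loose on the worktop. Origin: centre of its underside; x points to its back, y to its left seen from the robot, z up. Its front, with the latches, is the -x face at x = -70 mm. It may stand turned by up to 17 degrees. Its low drawer does not move.
- tea_chest_lid (a joint): Lid angle, rad: 0 shut, growing as it opens up and back; 0.9 to 1.35 at the start. A 153 x 246 x 13 mm board, hinge axis at x = +82, z = 116 mm in the chest's frame. It rests at any angle (friction hinge); under 3 N at its free edge moves it, least when nearly shut. Open, its top side faces back and up, so it is pushed from behind and above, toward the robot and down.
- lid_edge (a point): Middle of the lid's free edge, on its top (outer) side; moves with the lid. Shut, it is at x = -73, z = 129 mm in the chest's frame.
- lid_seal: Thin cork sheet, 150 x 244 x 1 mm, glued over the lid's whole inner (under) side, moving with the lid; it beds on the chest's rim to keep the tea fresh and is not to be touched. Its frame coincides with the chest's when the lid is shut.
- left_latch (a joint): Angle of the left (+y) latch lever, rad: 0 released (lever sticks out forward and up), 2.0 snapped down flat on the chest's front; a spring holds it at either end. Past its middle (1.25) it snaps on by itself. Its wire loop follows and catches the hook on the lid's edge; thrown before the lid is shut, it would keep the lid from shutting.
- left_latch_tip (a point): End of the left brass lever: a tab 22 wide, 2.4 thick, 51 mm from the pivot, which lies at x -82, y +78, z 98 mm in the chest's frame, along y. The end (x, z): released -126, 124; middle -121, 65; snapped -87, 47. About 4 N down on it starts it, less later. Released, the wire loop stands at x -97, z up to 136: press in front of it, on the outer 20 mm.
- right_latch (a joint): The same for the right (-y) latch.
- right_latch_tip (a point): Outer end of the right brass lever; the right latch is the same as the left one, with its pivot at y = -78 mm.
- mug: White mug, 92 mm wide, 95 mm high, with a handle, standing to the left of the chest; to be left alone. Origin at the centre of its underside.
- honey_jar: Jar with a yellow lid, 63 mm across, 94 mm high, standing to the right of the chest; to be left alone. Origin at the centre of its underside.
- spice_jar: Slim jar with a red lid, 45 mm across, 106 mm high, standing to the right of the chest, behind the other jar; to be left alone. Origin at the centre of its underside.

How it is judged:
On the way, in this order (a step that is already met when the one before it is completed fails the run):
1. the lid is fully shut (value of joint tea_chest_lid below 0.022 rad), for 0.2 s.
2. both latch levers are past centre and snapped down (value of joint each of left_latch, right_latch above 1.85 rad), for 0.2 s.
At the end, for the whole second after the job is handed in: The lid is shut (within 0.025 rad, 4 mm at its edge), both levers are snapped down (beyond 1.85 of 2.0 rad), and the chest stands level and still (all of step 2 and value of joint tea_chest_lid below 0.025 rad and angle between tea_chest's own z axis and vertical below 0.03 rad and linear speed of tea_chest below 0.02 m/s); the robot touches nothing.
It fails at once if the chest is lifted or shoved more than 3 cm (distance of tea_chest from where it was at the start of the episode above 0.03 m or height (world z) of tea_chest above 0.008 m or angle between tea_chest's own z axis and vertical above 0.06 rad).
It fails at once if the lid is slammed (faster than 3 rad/s) (velocity of joint tea_chest_lid below -3 rad/s).
It fails at once if the fingers lean on the chest, its lid or a latch with more than 70 N (contact force between the fingers and tea_chest above 70 N).
It fails at once if the lid is pinched or lifted: the fingers touch the cork seal on its inner side (contact force between the fingers and lid_seal above 1 N).
It fails at once if the mug or a jar is moved or lifted more than 2 cm (distance of any of mug, honey_jar, spice_jar from where it was at the start of the episode above 0.02 m).
It also fails if it takes over 64 s, if anything falls off the work surface, if the arm or the gripper's body presses on something with over 40 N, if the wrist force passes 120 N, or if a joint passes its speed limit or range.

## Working session

There is one attempt and no reset: what is moved stays moved. The work goes in short steps, each a Python script; the robot and the scene stay as the last script left them, time stands still between calls to the robot, and variables do not carry over. Pictures are saved under pics/ and viewed, about 8 in all and at most 12, crops included, and the job is handed in when it is done.

```bash
ls; mkdir -p pics
python3 - <<'E'
from plant import *
import cv2,numpy as np
print(sense(), grip_point_offset)
ims=[]
for n in("side","top"):
    f=grab_frame(n); cv2.imwrite(f"pics/{n}0.png",f["img"][:,:,::-1])
    R=cv2.Rodrigues(np.array(f["rvec"],float))[0]
    print(n,f["mtx"],-R.T@np.array(f["tvec"]).ravel(),R[2])
    np.savez(f"{n}.npz",mtx=f["mtx"],rvec=f["rvec"],tvec=f["tvec"])
E
```

```text
pics
{'t': 0.0, 'joint_pos': array([ 1.32341785,  0.33287681, -0.0646757 ,  1.46093588,  0.02155082,
        1.34992535, -0.0884734 ]), 'dq': array([-0.00011317,  0.00064328, -0.00013821, -0.00201855,  0.00017042,
       -0.00122008, -0.00054882]), 'joint_torque': array([-5.88088242e-04, -6.25444007e+01,  4.86669329e-02, -3.91608739e+01,
        1.61418202e-02,  9.94781993e-03, -1.22779900e-05]), 'ee_pos': array([ 0.13921692, -0.60890449,  0.23051538]), 'tool_rot': array([-4.41582606e-04,  7.81953681e-01, -6.23336116e-01, -5.76645544e-04]), 'contact_force': array([-0.28673383,  0.24373986,  0.19202776]), 'wrist_torque': array([0.00473405, 0.0328016 , 0.00874678]), 'opening': 0.08579035472052861} 0.0187
side [[477.92794332   0.         271.67897634]
 [  0.         477.92794332 212.32147334]
 [  0.           0.           1.        ]] [ 0.13667173 -0.23224179  1.04582808] [ 0.44754525  0.25406353 -0.85741179]
top [[528.51936108   0.         271.26855498]
 [  0.         528.51936108 202.31174281]
 [  0.           0.           1.        ]] [0.55647412 0.038344   1.19099504] [ 0.03913821  0.00554592 -0.99921842]
```

View pics/side0.png

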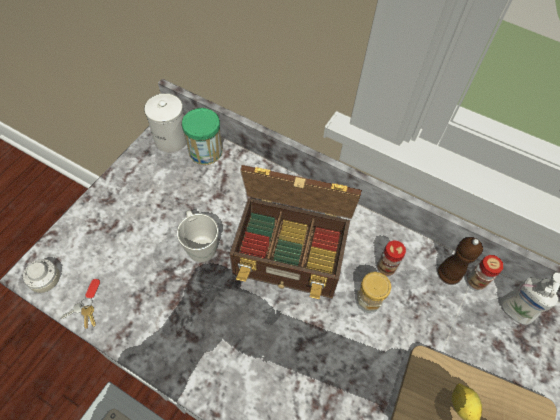

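View pics/top0.png

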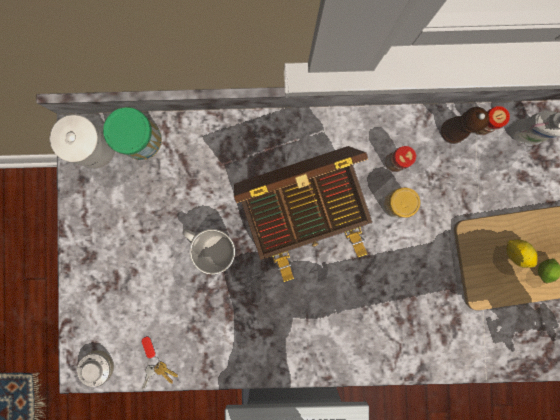

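The side view shows the chest at about (290,240), with the lid open and the levers at (245,270) and (317,289). The top view shows it turned, with the levers at (286,267) and (357,243), the mug at (212,252) and the jars at (405,203) and (404,158). I'll enlarge both.

Run:
```python
import cv2,numpy as np
a=cv2.imread('pics/side0.png')[160:305,225:365]; b=cv2.imread('pics/top0.png')[140:285,230:380]
cv2.imwrite('pics/cs.png',cv2.resize(a,None,fx=4,fy=4,interpolation=2)); cv2.imwrite('pics/ct.png',cv2.resize(b,None,fx=4,fy=4,interpolation=2))
```

```text
(no output)
```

View pics/cs.png

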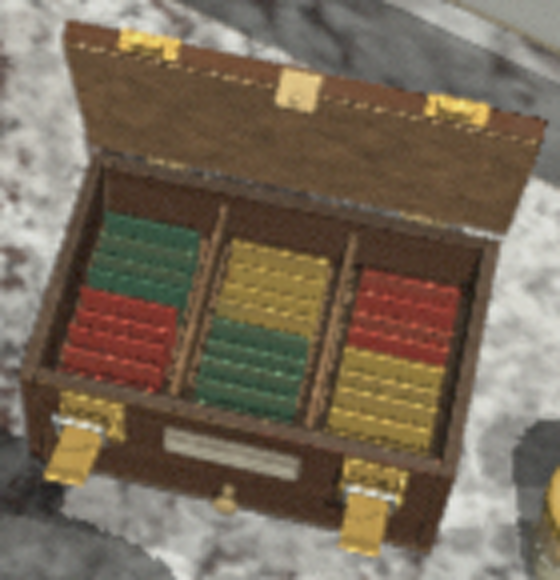

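View pics/ct.png

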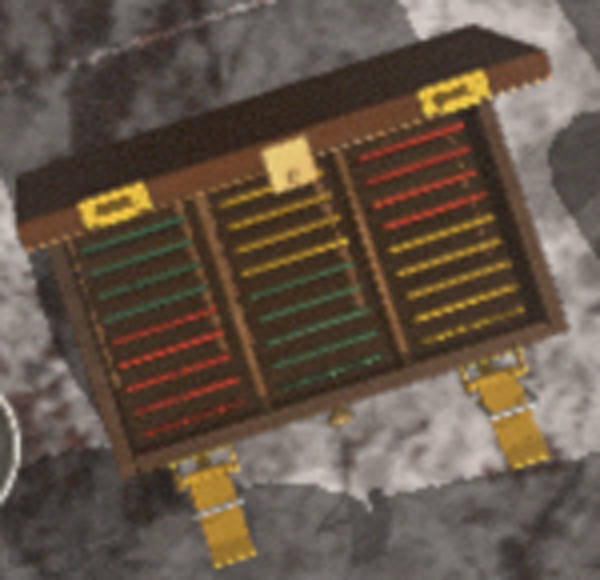

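The crops show the lever ends, rim corners and lid-edge corners clearly. In the top crop the lever ends are at (236,562) and (530,463), and the lid corners at (20,222) and (550,50). I'll fit the pose and lid angle to these.

```bash
cat > h.py <<'E'
import numpy as np, cv2
from scipy.optimize import least_squares
from scipy.spatial.transform import Rotation as Ro
cam={n:np.load(n+'.npz') for n in('side','top')}
def proj(n,P): c=cam[n]; return cv2.projectPoints(np.array(P,float).reshape(-1,3),c['rvec'],c['tvec'],c['mtx'],None)[0].reshape(-1,2)
def W(p,q): # chest point (m) -> world
    c,s=np.cos(p[2]),np.sin(p[2]); q=np.atleast_2d(q); return np.c_[p[0]+c*q[:,0]-s*q[:,1],p[1]+s*q[:,0]+c*q[:,1],q[:,2]]
def lid(a,d,y,h=.013): return [.082-d*np.cos(a)+h*np.sin(a),y,.116+d*np.sin(a)+h*np.cos(a)]
def ray(n,uv,z):
    c=cam[n];R=cv2.Rodrigues(c['rvec'])[0];C=-R.T@c['tvec'].ravel()
    d=R.T@np.linalg.inv(c['mtx'])@[*uv,1];return C+d*(z-C[2])/d[2]
E
python3 - <<'E'
from h import *
def pts(a):
    return [[-.126,.078,.124],[-.126,-.078,.124],[-.07,.12,.115],[-.07,-.12,.115],lid(a,.155,.123),lid(a,.155,-.123),lid(a,.155,.123,0),lid(a,.155,-.123,0)]
T=np.array([(236,562),(530,463),(125,473),(565,327),(18,220),(550,50),(25,248),(550,75)])/4+[230,140]
S=np.array([(65,480),(360,550),(25,375),(445,468),(65,22),(547,120),(70,38),(540,137)])/4+[225,160]
def f(p):
    Q=W(p,pts(p[3])); return np.r_[(proj('top',Q)-T).ravel(),(proj('side',Q)-S).ravel()]
r=least_squares(f,[.55,0,.3,1.1],loss='soft_l1');print(r.x);print(f(r.x).reshape(2,-1,2).round(1))
p=r.x;np.save('p.npy',p)
print('tips',W(p,pts(0)[:2]),'lid edge',W(p,lid(p[3],.155,0)))
print('mug',ray('top',(212,252),.095),'honey',ray('top',(405,203),.094),'spice',ray('top',(404,158),.106),'wallfoot',ray('top',(200,104),.05))
E
```

```text
[ 0.58672053 -0.02573771  0.29154019  1.3299779 ]
[[[ 0.  -1.7]
  [ 0.2 -1.3]
  [-0.7  0.2]
  [ 1.5 -0.3]
  [-0.8  0.3]
  [-0.1 -1.2]
  [-0.1  0.2]
  [ 1.9 -0.5]]

 [[-1.1 -0. ]
  [-1.1  0.4]
  [-2.4 -0.1]
  [ 2.3  2.6]
  [-0.3 -1.3]
  [ 0.3  0. ]
  [-3.2  0.5]
  [ 0.8  1.9]]]
tips [[ 0.44361808  0.01275498  0.124     ]
 [ 0.48845681 -0.13666218  0.124     ]] lid edge [[ 0.64194526 -0.00916527  0.26962765]]
mug [0.4999038  0.16981921 0.095     ] honey [ 0.59041712 -0.23274246  0.094     ] spice [ 0.68271018 -0.23115016  0.106     ] wallfoot [0.81965376 0.19404936 0.05      ]
```

```bash
cat >> h.py <<'E'
from plant import *
p=np.load('p.npy')
def quat(sgn=1):
    c,s=np.cos(p[2]),np.sin(p[2]); x=sgn*np.array([-s,c,0]); z=np.array([0,0,-1.]); y=np.cross(z,x)
    q=Ro.from_matrix(np.c_[x,y,z]).as_quat(); return q[[3,0,1,2]]
def at(x,y,z): return W(p,[x,y,z])[0]
def st(m=''): s=sense(); print(m,round(s['t'],1),s['ee_pos'].round(3),s['contact_force'].round(1))
def behind(a,d=.135,off=0): c=lid(a,d,0); n=np.array([np.sin(a),0,np.cos(a)])*off; return at(c[0]+.011+n[0],0,c[2]+n[2])
E
python3 - <<'E'
from h import *
set_gripper(0)
a=p[3]
for sg in(1,-1):
    print(sg,[inverse_kinematics(list(x),list(quat(sg))) for x in(behind(a,off=.04)+[0,0,.1],behind(a,off=.04),behind(.7),behind(0),at(-.121,.078,.15),at(-.121,.078,.06))])
E
```

```text
1 [array([ 0.5202829 ,  0.73249599, -1.25170375,  0.9563608 ,  0.71693681,
        1.83093703,  1.45053288]), array([ 0.59890061,  0.7788834 , -1.25155271,  1.15767884,  0.73332674,
        1.65469151,  1.40060013]), array([ 0.87960385,  0.54584189, -1.24055034,  1.55067033,  0.51989566,
        1.4191059 ,  1.46629781]), array([ 0.96105524,  0.55340675, -1.23779583,  1.74723795,  0.55153817,
        1.24668634,  1.44527216]), array([ 1.09106526,  0.15467112, -1.27273476,  1.96144668,  0.1628284 ,
        1.13946922,  1.61547998]), array([ 0.97478482,  0.37493351, -1.22391972,  2.05013992,  0.42143538,
        1.0008047 ,  1.39950953])]
-1 [array([ 0.37283573,  0.58628613, -0.82718157,  0.96729969,  0.42556703,
        1.73591592, -1.56800523]), array([ 0.42489495,  0.60109141, -0.82159475,  1.16880812,  0.42719393,
        1.5389993 , -1.59424712]), array([ 0.63564975,  0.3696249 , -0.83699201,  1.56120861,  0.27950493,
        1.33564685, -1.51249666]), array([ 0.68019901,  0.35729292, -0.82109263,  1.75836606,  0.28429728,
        1.14961854, -1.50646587]), array([ 0.85648672,  0.08968566, -1.00929473,  1.9674319 ,  0.0840167 ,
        1.12768525, -1.46633918]), array([ 0.76008379,  0.25528862, -0.95894936,  2.0567294 ,  0.25659625,
        0.95188104, -1.6136071 ])]
```

Run:
```python
from h import *
q=list(quat(-1)); a=p[3]; s=behind(a,off=.04)
move_to([.4,-.4,.38],q); move_to(list(s+[0,0,.13]),q); st('above')
cv2.imwrite('pics/s1.png',grab_frame('side')['img'][:,:,::-1])
print(move_straight(list(s),feed=.1,force_limit=8)); st('behind')
cv2.imwrite('pics/s2.png',np.hstack([grab_frame('side')['img'][100:340,170:430,::-1],grab_frame('top')['img'][60:300,170:430,::-1]]))
```

```text
above 4.1 [0.694 0.005 0.39 ] [ 0.1 -0.6  0.5]
False
behind 5.6 [0.695 0.007 0.26 ] [-0.3 -0.4  0.2]
```

View pics/s2.png

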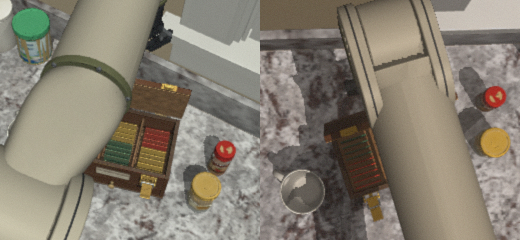

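The arm hides most of the view, but the lid still stands open with the tool behind it and no contact force. I'll push along the arc.

Run:
```python
from h import *
a0=p[3]
move_straight(list(behind(a0,off=.005)),feed=.05,force_limit=10); st('touch')
for a in np.r_[np.linspace(a0,.1,14),.05]:
    h=move_straight(list(behind(a)),feed=.07,force_limit=18); st(f'{a:.2f} {h}')
    if h: break
else:
    h=move_straight(list(behind(0)-[0,0,.012]),feed=.02,force_limit=15); st(f'end {h}')
```

```text
touch 6.5 [ 0.662 -0.003  0.251] [ 0.1  0.  -0.4]
1.33 False 6.8 [ 0.657 -0.005  0.25 ] [ 0.1  0.4 -0.5]
1.24 False 7.1 [ 0.645 -0.008  0.248] [-0.   0.2  0.1]
1.14 False 7.4 [ 0.633 -0.012  0.244] [ 0.7 -0.3 -0.1]
1.05 False 7.8 [ 0.622 -0.015  0.239] [ 0.7  1.  -0.3]
0.95 False 8.1 [ 0.611 -0.019  0.233] [-0.8  0.1  1.5]
0.86 False 8.4 [ 0.6   -0.022  0.226] [ 0.8 -0.   0.6]
0.76 False 8.8 [ 0.591 -0.025  0.219] [ 0.  -0.1  0.5]
0.67 False 9.1 [ 0.582 -0.027  0.21 ] [-0.3  0.6 -0.3]
0.57 False 9.4 [ 0.574 -0.03   0.2  ] [ 0.8 -0.1  1.1]
0.48 False 9.8 [ 0.566 -0.032  0.189] [-0.6  0.3 -0.8]
0.38 False 10.1 [ 0.56  -0.034  0.178] [ 0.3 -0.4 -0.3]
0.29 False 10.4 [ 0.555 -0.035  0.166] [1.  0.3 0.3]
0.19 False 10.8 [ 0.551 -0.036  0.154] [-0.6  0.1 -0.5]
0.10 False 11.1 [ 0.548 -0.037  0.142] [ 0.3  0.2 -0.5]
0.05 False 11.3 [ 0.547 -0.038  0.135] [ 0.8 -0.3 -0.3]
end True 11.9 [ 0.547 -0.038  0.129] [-3.  -0.7  8.2]
```

Run:
```python
from h import *
pause(.3); st()
e=sense()['ee_pos']; q=list(quat(-1))
move_straight(list(e+[0,0,.13]),feed=.15)
move_to([.4,-.4,.3],q); st()
for n,r,c in(('side',(190,330),(215,375)),('top',(140,285),(220,380))):
    f=grab_frame(n)['img'][r[0]:r[1],c[0]:c[1],::-1]; cv2.imwrite(f'pics/{n}3.png',cv2.resize(f,None,fx=4,fy=4,interpolation=2))
```

```text
12.2 [ 0.547 -0.038  0.129] [-2.5  0.   8.3]
 14.6 [ 0.401 -0.399  0.3  ] [ 0.7 -0.   0.2]
```

View pics/side3.png

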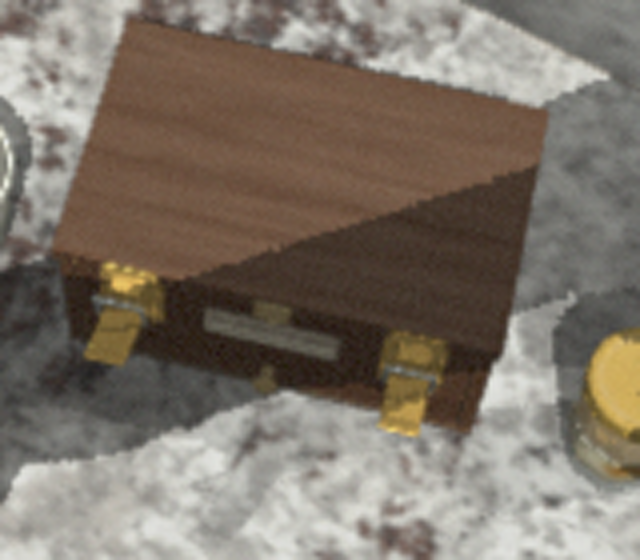

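View pics/top3.png

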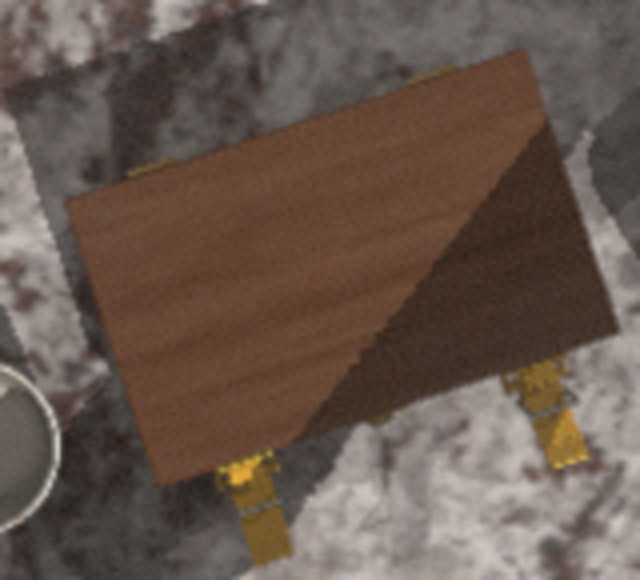

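The lid is shut flat. In the top crop its corners are at (68,200), (528,50), (617,330) and (162,486), and the lever ends at (275,560) and (571,464). I'll refit the pose from these and press the latches.

```bash
cat > fit2.py <<'E'
from h import *
Q=np.array([[.08,.123,.129],[.08,-.123,.129],[-.073,-.123,.129],[-.073,.123,.129],[-.126,.078,.124],[-.126,-.078,.124]])
T=np.array([(68,200),(528,50),(617,330),(162,486),(275,560),(571,464)])/4+[220,140]
S=np.array([(128,17),(548,110),(500,355),(55,252),(106,360),(400,433)])/4+[215,190]
f=lambda v:np.r_[(proj('top',W(v,Q))-T).ravel(),(proj('side',W(v,Q))-S).ravel()]
r=least_squares(f,p[:3],loss='soft_l1');print(p,r.x,np.abs(f(r.x)).max()); print(f(r.x).round(1))
np.save('p.npy',np.r_[r.x,0])
E
python3 fit2.py
python3 - <<'E'
from h import *
q=list(quat(-1))
for y in(-.078,.078):
    move_to(list(at(-.121,y,.20)),q)
    move_straight(list(at(-.121,y,.135)),feed=.1,force_limit=10); st('above')
    for z in (.105,.09,.075,.064):
        h=move_straight(list(at(-.121,y,z)),feed=.03,force_limit=25); st(f'{z} {h}')
        if h: break
    move_straight(list(at(-.135,y,.2)),feed=.12)
move_to([.4,-.4,.3],q); st()
f=[cv2.resize(grab_frame(n)['img'][r:r+140,c:c+160,::-1],None,fx=3,fy=3,interpolation=2)[:, :400] if 0 else cv2.resize(grab_frame(n)['img'][r:r+145,c:c+160,::-1],(400,362),interpolation=2) for n,r,c in(('side',190,215),('top',140,220))]
cv2.imwrite('pics/fin.png',np.hstack(f))
E
```

```text
[ 0.58672053 -0.02573771  0.29154019  1.3299779 ] [ 0.58523394 -0.02668146  0.29302592] 2.223152258472453
[-0.8 -0.7  0.  -1.6  2.2  0.5 -0.5  0.2  0.9 -0.5  0.5 -0.9 -0.9 -0.1
  0.5  0.   0.7  0.6 -2.1 -0.5 -1.3  0.8 -0.9  0.4]
above 16.7 [ 0.492 -0.136  0.136] [-0.4  0.8  0.7]
0.105 False 17.8 [ 0.492 -0.136  0.105] [-0.9 -0.3  2.8]
0.09 False 18.5 [ 0.492 -0.136  0.09 ] [-0.4  1.   2.4]
0.075 False 19.1 [ 0.492 -0.136  0.075] [-0.2  0.3 -0. ]
0.064 False 19.6 [ 0.492 -0.136  0.064] [ 0.3 -0.8  0.2]
above 22.4 [0.447 0.013 0.135] [-0.1 -0.3 -0.1]
0.105 False 23.6 [0.447 0.013 0.105] [-0.7  0.2  2.2]
0.09 False 24.2 [0.447 0.013 0.09 ] [ 0.1 -0.7  2.8]
0.075 False 24.9 [0.447 0.013 0.075] [-0.3 -0.5  0.4]
0.064 False 25.4 [0.447 0.013 0.064] [-0.2  0.   0. ]
 28.2 [ 0.401 -0.398  0.3  ] [ 0.3 -0.1 -0.2]
```

View pics/fin.png

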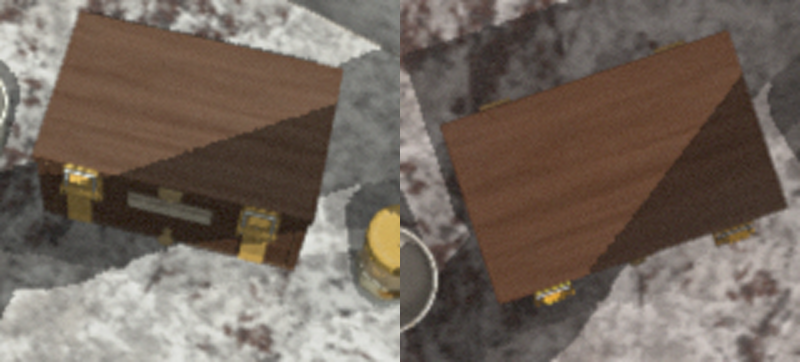

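Both levers now lie flat against the front: in the side crop at (80,200) and (255,245), with only stubs at (555,290) and (737,232) from above. The lid is still shut and the chest is in place, so I'm handing in.

```bash
python3 -c "
from plant import *
print(hand_in())"
```

```text
the job is handed in; nothing more can be done
None
```

The tea chest is closed: the lid is shut and both latches are snapped down. I handed the job in at about 28 s of the 64 s allowed; it reports no verdict.

- **Lid:** I pushed it down from behind along its arc with the fingers closed. It stopped at a height of 129 mm, the shut position, with about 8 N on the fingers.
- **Latches:** I pressed the right lever, then the left, straight down on their outer ends. Each showed about 3 N at the points I read. That force fell to zero partway down, as expected when a lever snaps over by itself.
- **Last checks:** The final side and top pictures show the lid flat and both levers flat against the front. Refitting the chest's position after shutting the lid put it within about 2 mm of where it started. I did not remeasure it after the latches, but the pictures show no shift. The arm was clear of everything, and no force limit stopped the latch presses.
- **Not measured:** The lid and latch angles were judged only from the pictures and forces. I did not remeasure the mug and jars, though the arm stayed clear of them by plan. The position fits were off by up to about 3 pixels at a few points, and no check failed.

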